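Assemble the press-to-run spice mill and hold it running

TASK

Put the spice mill together and run it: slip the orange collar over the upright drive shaft of the red mill base until it lies flat on the white switch plate, then fit the steel mill head over the same shaft, its hidden socket dropping onto the shaft, until it sits upright on the collar. Press the head straight down as far as the switch goes and finish while still holding the head by its knob, pressed down; do not let go at the end. Leave the other tea things where they stand.

Things in the scene. Friction and masses are not known exactly. Their poses are not given: they have to be found in the camera images.
- mill: Spice mill base, fixed to the table: red round housing, 120 mm diameter, with a flat black top rim (inner diameter 60 mm) 60 mm above its underside. Origin: centre of its underside, on the table; z up. In its middle stands a steel drive shaft, 14 mm diameter, its tip (2.5 mm chamfer) 103 mm above the underside. Around the shaft, inside the rim, lies the white switch plate.
- shaft_tip (a point): Centre of the drive shaft's tip, 103 mm above the underside of the mill base, on its axis.
- switch (a joint): Sprung white switch plate, 56 mm diameter, top 57 mm above the mill's underside when up (3 mm below the rim). 0 = up, 0.006 m = fully down; it springs back. 6 N starts it, 15 N is fully down; collar and head alone are too light. The head reaches it only through the collar: without it the head stops on the rim.
- collar: Loose orange plastic ring, outer diameter 44 mm, bore 17 mm right through, height 26 mm, about 40 g, lying flat; same either way up. Origin: centre of its underside, z along its axis. On the raised switch plate its underside is 57 mm and its top 83 mm above the mill's underside.
- head: Loose steel mill head, 0.18 to 0.35 kg, upright. Round skirt, 80 mm diameter, 30 mm high, sloping in up to 38 mm; then a black round knob, 40 mm diameter, from 38 to 78 mm. In the centre of the flat underside a blind socket, 17 mm diameter, 30 mm deep, for the shaft. Origin: centre of underside, z up. On the collar its underside is 83 mm above the mill's, 77 mm when fully pressed.
- knob (a point): Centre of the head's black knob, on its axis, 58 mm above the head's underside: the place to grip.
- teapot: Bystander: aluminium teapot with spout and black handle, 84 mm wide body, 112 mm high; origin at the centre of its underside.
- kettle: Bystander: green kettle with arched handle, 132 mm wide body, about 150 mm high; origin at the centre of its underside.
- bowl: Bystander: white bowl, 90 mm wide, 45 mm high; origin at the centre of its underside.
- glass_a: Bystander: amber tea glass, 52 mm wide, 70 mm high; origin at the centre of its underside.
- glass_b: Bystander: green tea glass, 52 mm wide, 70 mm high; origin at the centre of its underside.
- jar: Bystander: terracotta-coloured spice jar with brass cap, 60 mm wide, 95 mm high; origin at the centre of its underside.
- tin: Bystander: blue tin, 68 mm wide, 85 mm high; origin at the centre of its underside.
Mind the look-alikes: they are no part of the job. Of the things like the collar, leave any that is yellow; of the rest the larger one is meant.

How it is judged (in metres and radians):
On the way, in this order (a step that is already met when the one before it is completed fails the run):
1. the collar lies over the shaft, flat on the raised switch plate (horizontal distance between collar and mill below 0.004 m and angle between collar's own z axis and vertical below 0.08 rad and z of collar in the frame of mill between 0.053 and 0.06 m and value of joint switch below 0.002 m), for 0.2 s.
2. the head's socket has dropped over the shaft, on top of the collar (horizontal distance between head and mill below 0.004 m and angle between head's own z axis and vertical below 0.08 rad and z of head in the frame of mill between 0.074 and 0.088 m), for 0.05 s.
At the end, for the whole second after the job is handed in: Collar and head are on the shaft (axes within 4 mm, tilted under 0.08 rad), head on collar, collar on switch plate; the switch is down at least 4.5 of its 6 mm; the fingers still hold the head (over 2 N), which is at rest (horizontal distance between each of collar, head and mill below 0.004 m and angle between each of collar, head's own z axis and vertical below 0.08 rad and z of collar in the frame of mill between 0.048 and 0.055 m and z of head in the frame of mill between 0.073 and 0.08 m and value of joint switch above 0.0045 m and contact force between the fingers and head above 2 N and linear speed of head below 0.02 m/s); the arm keeps its last pose, push and grip.
It fails at once if a tea glass was pushed away (more than 30 mm) or tipped (distance of any of glass_a, glass_b from where it was at the start of the episode above 0.03 m or angle between any of glass_a, glass_b's own z axis and vertical above 0.5 rad).
It fails at once if the teapot or kettle was pushed away (more than 30 mm) or tipped (distance of any of teapot, kettle from where it was at the start of the episode above 0.03 m or angle between any of teapot, kettle's own z axis and vertical above 0.5 rad).
It fails at once if the bowl was pushed away (more than 30 mm) or tipped (distance of bowl from where it was at the start of the episode above 0.03 m or angle between bowl's own z axis and vertical above 0.5 rad).
It fails at once if the jar or tin was pushed away (more than 30 mm) or tipped (distance of any of jar, tin from where it was at the start of the episode above 0.03 m or angle between any of jar, tin's own z axis and vertical above 0.5 rad).
It also fails if it takes over 61 s, if anything falls off the work surface, if the arm or the gripper's body presses on something with over 40 N, if the wrist force passes 120 N, or if a joint passes its speed limit or range.

ROBOT

A 7-joint arm with a two-finger parallel gripper is mounted at the origin on the work surface. World frame = base frame: x ahead of the robot, y to its left, z up, the work surface at z = 0. Lengths are in m, angles in degrees, forces in N, time in s.
With the tool pointing down it reaches from about 0.425 to 0.875 m from the base axis. Payload 9.9 kg.
Tool frame: the origin (TCP) lies midway between the tips of the shut fingers; the grasp point (between the pads) lies 19 mm behind it; z points along the fingers, y is the line along which they close (so a half turn about z gives the same grasp; the last joint's range is limited). The gripper opens to 85 mm and grips with 20 to 120 N. Pads are 22 mm wide; open, the fingers measure 114 mm over their backs; the gripper's body (76 mm by 85 mm) begins 54 mm behind the grasp point. The pads swing forward as they close: fully open they stand 13 mm farther back than shut.
Start: joints at [59.141, 32.985, 1.427, 82.34, -0.859, 64.687, -3.237], TCP at [0.297, -0.606, 0.196] pointing down, gripper open.
Joint ranges: [-157.87, 157.87], [-19.46, 123.44], [-87.15, 90], [11.01, 140.99], [-62.26, 242.26], [9.8, 113.94], [-161.44, 161.44]. Speed limits (degrees/s): [127.2, 127.2, 172.46, 172.46, 180, 180, 180].

INTERFACE

Orientations are given as [roll, pitch, yaw] about the fixed x, y, z axes, in that order (R = Rz(yaw) Ry(pitch) Rx(roll)).
In Python, from rig import get_obs, capture, calibration, finish_job, silhouettes gives the robot as it stands.
- The arm moves only by the tool play_rows, never from a script. Its argument "rows" is a list of rows, each an object of numbers: "dx", "dy", "dz": the shift along the tool's x, y, z in fractions of the full range, 1 being 500 mm; "yaw": the turn about the tool's z in parts of the range, where 1.0 means 360 degrees; "fingers": the closure, from 0 (fully open) to 1 (shut). A call has 1 to 8 rows; each row is the pose to reach, as a shift and turn from the pose commanded when the call began, along the tool's axes at that moment; what a row does not reach only later rows make up. A row lasts 1/10 s, in which the tool goes at most 50 mm and 8.59 degrees, less where a joint would pass 70% of its speed; a pose out of reach is approached as far as the arm can. A call with a gripper value outside its range is refused whole. The fingers move at their own pace and stop on an object; the grip force is fixed at half the most. Time passes only in rows, so rows that repeat a pose let the fingers close. It gives the time, the measured TCP pose, the force, the opening and the grip force at its end, in the units of the state.
- get_obs(): the state, without advancing time (a new reading comes with each control period).
- capture(name): name is "scene" or "side" or "wrist"; returns the picture (400x640x3 uint8, red, green, blue); there is no depth.
- calibration(name): a dict with "K" (3x3 intrinsics, pixels), "R" (3x3) and "t" (3): a world point X has camera coordinates R X + t. Camera axes: x right, y down, z forward; pixel columns grow to the right and rows downward; lengths in m; the calibration is good to about 2 mm. A picture is of the moment at which its call begins: read the wrist's pose just before it. calibration takes no time and is no camera call; for the wrist camera it gives the pose at the moment of the call.
- finish_job(): hands the job in; it is judged then, once.
Trained networks look in the newest picture that a camera, given by its name, has taken for a name from the list of things; names that differ only in an ending like _2 or _b are one class to them, and where a whole thing is asked for, a point or a joint stands for the part that bears it (a point fixed in the world has none). Each returns a list of dicts, best first, with "p" (0 to 1); they miss things now and then, are a little off and sometimes report something else, mostly with a low value. They report only what shows in the picture. A call takes as long as a camera call. They do not tell look-alikes from the thing itself.
- silhouettes(camera, label): "region" (400x640 bool, what is visible of it) and "location" ([column, row] in pixels, amid what is visible of it).
The state is a dict: "clock": time; "qpos": joint angles; "qvel": joint speeds; "effort": joint torques, N m; "tcp_pos": TCP position; "eef_rot": TCP orientation; "ft_force": force on the tool from outside, world axes, zero at the start; "wrist_torque": the same for the moment, N m; "width": finger opening in m; "grasp_force": force on a finger pad.
Only numpy, scipy, OpenCV 4.12 (cv2) and the standard library are available. Lean on these libraries where they do the work, as an engineer would, in place of code of your own. Each camera call takes 0.05 s, during which the arm holds its last target. There are 200 camera calls.

## Working session

There is one attempt and no reset: what is moved stays moved. The work goes in short steps, Python scripts to look and compute and a tool call to move; the robot and the scene stay as the last step left them, time stands still between calls to the robot, and variables do not carry over. Pictures are saved under pics/ and viewed, at most 10 in all, crops included, and the job is handed in when it is done.

Besides the shell and the picture viewer there is one more tool, called after ">>>" by a JSON object that holds its "op" and its "data", one argument or row to a line. play_rows: Moves the arm, as the interface text tells. Its arguments: {"type":"object","properties":{"rows":{"type":"array"}},"required":["rows"]}

```bash
mkdir -p pics; cat > h.py <<'E'
import numpy as np, cv2
from rig import get_obs, capture, calibration, finish_job, silhouettes
def ray(cam,px,z,c=None):
    c=c or calibration(cam); K,R,t=[np.array(c[k]) for k in("K","R","t")]
    d=R.T@np.linalg.solve(K,[px[0],px[1],1]); o=-R.T@t
    return o+d*(z-o[2])/d[2]
def proj(cam,X,c=None):
    c=c or calibration(cam); K,R,t=[np.array(c[k]) for k in("K","R","t")]
    p=K@(R@np.array(X)+t); return p[:2]/p[2]
def save(n,im): cv2.imwrite("pics/"+n,im[:,:,::-1])
E
python3 - <<'E'
from h import *
o=get_obs();print(o)
a=capture("scene");b=capture("side")
save("a.png",a);save("b.png",b)
for cam in("scene","side"):
  for l in("mill","collar","head","knob","shaft_tip"):
    print(cam,l,[(round(d["p"],2),np.round(d["location"]),d["region"].sum(), cv2.boundingRect(d["region"].astype(np.uint8))) for d in silhouettes(cam,l)])
  c=calibration(cam);print(-np.array(c["R"]).T@np.array(c["t"]),c["K"])
E
```

```text
{'clock': 0.0, 'qpos': array([59.13922148, 33.03542607,  1.42370481, 82.38768591, -0.86018765,
       64.68710404, -3.23714076]), 'qvel': array([-0.01894618, -0.01984617,  0.01454312,  0.06900025, -0.06153498,
       -0.01110349, -0.00230419]), 'effort': array([ 2.68731333e-05, -7.65771031e+01,  2.25010268e+00, -2.85967201e+01,
        1.51206338e-02,  1.27160989e-02, -2.69732584e-05]), 'tcp_pos': array([ 0.29629796, -0.60589868,  0.19500266]), 'eef_rot': array([-1.79900476e+02,  4.76298813e-03,  2.60608728e+01]), 'ft_force': array([-0.19304729, -0.34623582, -0.92130002]), 'wrist_torque': array([0.02493683, 0.03619357, 0.02521393]), 'grasp_force': 0.0, 'width': 0.08531996949764538}
scene mill [(0.76, array([317., 196.]), np.int64(1206), (300, 178, 37, 38))]
scene collar [(0.68, array([250., 151.]), np.int64(134), (246, 147, 13, 12)), (0.64, array([290., 153.]), np.int64(74), (284, 147, 9, 10)), (0.48, array([269., 166.]), np.int64(140), (265, 158, 12, 13)), (0.28, array([319., 198.]), np.int64(1273), (299, 176, 39, 40))]
scene head [(0.92, array([394., 231.]), np.int64(648), (380, 21
[... 243 characters left out ...]
93]
 [  0.         360.86798221 196.00675926]
 [  0.           0.           1.        ]]
side mill []
side collar [(0.83, array([310., 315.]), np.int64(349), (300, 305, 20, 22)), (0.57, array([310., 356.]), np.int64(384), (301, 346, 20, 25))]
side head [(0.63, array([301., 163.]), np.int64(553), (290, 146, 24, 30))]
side knob [(0.8, array([300., 163.]), np.int64(551), (290, 146, 25, 30))]
side shaft_tip [(0.83, array([319., 230.]), np.int64(1764), (295, 202, 45, 48)), (0.3, array([300., 161.]), np.int64(570), (290, 146, 25, 30))]
[ 0.44325741 -0.62606451  0.87900192] [[376.00315434   0.         323.28731504]
 [  0.         376.00315434 204.20005625]
 [  0.           0.           1.        ]]
```

```bash
python3 - <<'E'
from h import *
a=cv2.imread("pics/a.png");b=cv2.imread("pics/b.png")
A=cv2.resize(a[110:270,200:440],None,fx=3.3,fy=3.3,interpolation=3)
B=cv2.resize(b[130:400,200:440],None,fx=2.2,fy=2.2,interpolation=3)
cv2.imwrite("pics/a2.png",A);cv2.imwrite("pics/b2.png",B)
# candidate world points
for n,c,p,z in[("col1","scene",(252,153),.013),("col2","scene",(288.5,152),.013),("col3","scene",(271,164.5),.013),("head","scene",(393.5,230),.04),("mill","scene",(318.5,197.5),.04),
 ("colA","side",(310,316),.013),("colB","side",(311,358.5),.013),("head","side",(302.5,161),.04),("mill","side",(317.5,226),.04)]:
  print(n,c,np.round(ray(c,p,z),3))
E
```

```text
col1 scene [ 0.479 -0.354  0.013]
col2 scene [ 0.397 -0.244  0.013]
col3 scene [ 0.493 -0.253  0.013]
head scene [0.557 0.257 0.04 ]
mill scene [ 0.565 -0.001  0.04 ]
colA side [ 0.49  -0.263  0.013]
colB side [ 0.477 -0.361  0.013]
head side [0.545 0.237 0.04 ]
mill side [ 0.549 -0.023  0.04 ]
```

View pics/a2.png

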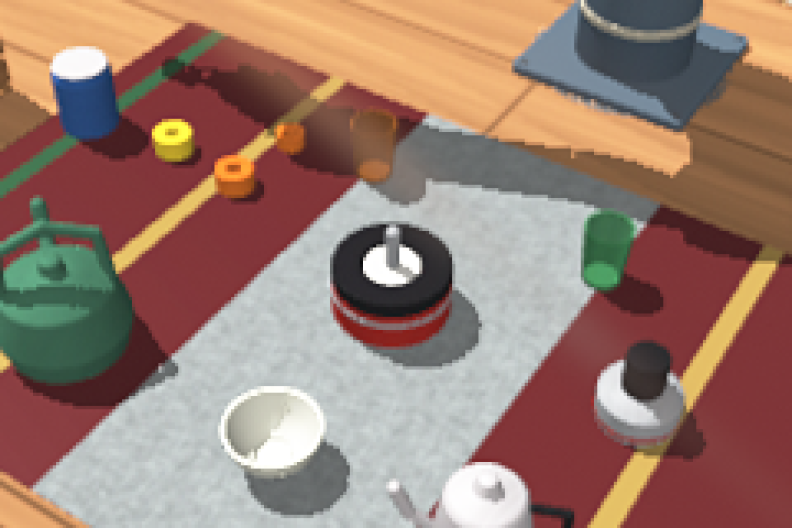

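View pics/b2.png

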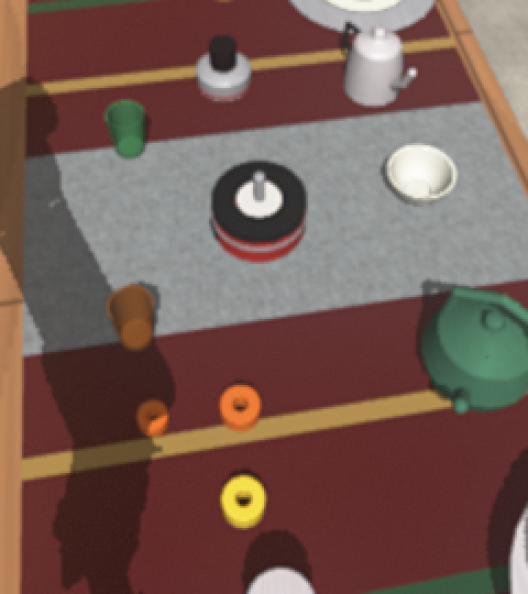

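Candidates for the collar, as scene pixels: large orange ring (271,164), small orange ring (288,152) and yellow ring (252,153). The large orange one at about (0.492, -0.258) fits the description. I'll move over it and check it in a wrist crop.

The manual's scale: shifts go in shares of 500 mm and turns go in shares of 360 degrees. Converting my numbers, 327 mm is 0.654, -227 mm is -0.454.

>>> {"op": "play_rows", "data": {
  "rows": [
    {"dx": 0.654, "dy": -0.454, "dz": 0, "fingers": 0},
    {"dx": 0.654, "dy": -0.454, "dz": 0, "fingers": 0},
    {"dx": 0.654, "dy": -0.454, "dz": 0, "fingers": 0},
    {"dx": 0.654, "dy": -0.454, "dz": 0, "fingers": 0},
    {"dx": 0.654, "dy": -0.454, "dz": 0, "fingers": 0},
    {"dx": 0.654, "dy": -0.454, "dz": 0, "fingers": 0},
    {"dx": 0.654, "dy": -0.454, "dz": 0, "fingers": 0},
    {"dx": 0.654, "dy": -0.454, "dz": 0, "fingers": 0}
  ]
}}

```text
validation failed for argument at $.ro...
```

>>> {"op": "play_rows", "data": {
  "rows": [
    {"dx": 0, "dy": 0, "dz": 0, "fingers": 0},
    {"dx": 0, "dy": 0, "dz": 0, "fingers": 0},
    {"dx": 0, "dy": 0, "dz": 0, "fingers": 0},
    {"dx": 0, "dy": 0, "dz": 0, "fingers": 0}
  ]
}}

```text
validation failed for argument at $.ro...
```

```bash
cat >> h.py <<'E'
def todelta(w):  # world shift (m) -> tool mm
    from scipy.spatial.transform import Rotation as R
    o=get_obs(); return np.round(R.from_euler("xyz",o["eef_rot"],degrees=True).inv().apply(np.array(w))*1000,1)
E
python3 - <<'E'
from h import *
o=get_obs();print(o["clock"],o["tcp_pos"],o["eef_rot"])
c=calibration("wrist");im=capture("wrist");save("w1.png",im)
print(c["K"],-np.array(c["R"]).T@np.array(c["t"]),np.array(c["R"]),proj("wrist",o["tcp_pos"],c))
for d in silhouettes("wrist","collar"):
  r=d["region"].astype(np.uint8);m=cv2.boundingRect(r);print(d["p"],d["location"],m,ray("wrist",d["location"],.02,c), im[int(d["location"][1]),int(d["location"][0])])
E
```

```text
0.6 [ 0.29654052 -0.60637885  0.1958998 ] [ 1.79999982e+02 -2.07012710e-03  2.60592728e+01]
[[335.97255426   0.         319.64316258]
 [  0.         335.97255426 195.34306343]
 [  0.           0.           1.        ]] [ 0.36567721 -0.57185016  0.37421782] [[ 4.39841124e-01 -8.98075489e-01  4.48764285e-04]
 [-8.56260565e-01 -4.19211057e-01  3.01794523e-01]
 [-2.70846137e-01 -1.33125901e-01 -9.53372889e-01]] [320.5471808  229.85419333]
```

View pics/w1.png

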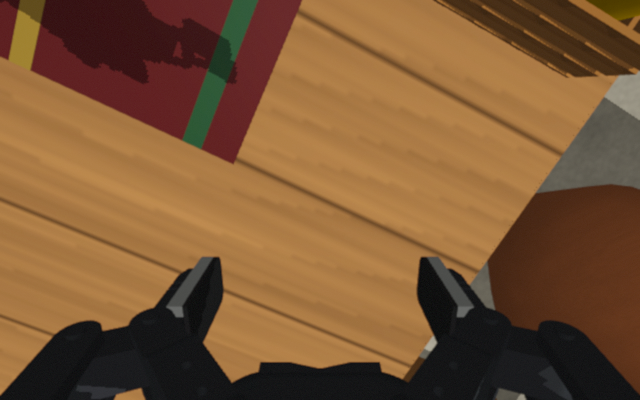

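The move was refused, so the picture shows only bare table with the fingers at (200,300) and (440,300). The rows probably need all five fields, including yaw.

To row units: 327 mm is 0.654, -227 mm is -0.454.

>>> {"op": "play_rows", "data": {
  "rows": [
    {"dx": 0.654, "dy": -0.454, "dz": 0, "yaw": 0, "fingers": 0},
    {"dx": 0.654, "dy": -0.454, "dz": 0, "yaw": 0, "fingers": 0},
    {"dx": 0.654, "dy": -0.454, "dz": 0, "yaw": 0, "fingers": 0},
    {"dx": 0.654, "dy": -0.454, "dz": 0, "yaw": 0, "fingers": 0},
    {"dx": 0.654, "dy": -0.454, "dz": 0, "yaw": 0, "fingers": 0},
    {"dx": 0.654, "dy": -0.454, "dz": 0, "yaw": 0, "fingers": 0},
    {"dx": 0.654, "dy": -0.454, "dz": 0, "yaw": 0, "fingers": 0},
    {"dx": 0.654, "dy": -0.454, "dz": 0, "yaw": 0, "fingers": 0}
  ]
}}

```text
clock: 1.5
tcp_pos: [0.4915, -0.2568, 0.1962]
eef_rot: [180.0, -0.0, 26.1]
ft_force: [0.8, -0.8, 0.1]
width: 0.0853
grasp_force: 0.0
```

```bash
python3 - <<'E'
from h import *
c=calibration("wrist");im=capture("wrist");save("w2.png",im)
o=get_obs();print(o["clock"],o["tcp_pos"])
for d in silhouettes("wrist","collar"):
  r=d["region"].astype(np.uint8);m=cv2.boundingRect(r);print(d["p"],d["location"],m,ray("wrist",d["location"],.02,c), im[int(d["location"][1]),int(d["location"][0])])
E
```

```text
1.55 [ 0.49654447 -0.24742592  0.19617602]
0.76 [393.2, 217.9] (371, 194, 44, 43) [ 0.47261367 -0.35830174  0.02      ] [127  99   0]
0.75 [320.8, 172.9] (299, 148, 43, 43) [ 0.48350946 -0.26170375  0.02      ] [91 40 38]
0.56 [276.5, 236.7] (265, 221, 30, 32) [ 0.39335181 -0.24916757  0.02      ] [134  63   4]
```

View pics/w2.png

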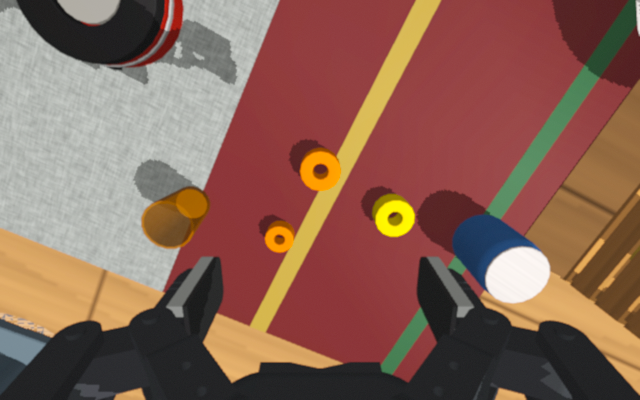

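The wrist view shows the large orange ring at (320,170), the small orange one at (279,239), the yellow one at (395,217) and the amber glass at (172,222). The choice is the ring at (320,170). I'll fit it exactly now that the arm has settled.

```bash
cat >> h.py <<'E'
from scipy.optimize import least_squares
def circ(x,y,z,r,n=60):
    a=np.linspace(0,2*np.pi,n,endpoint=False); return np.c_[x+r*np.cos(a),y+r*np.sin(a),np.full(n,z)]
def hullmom(P):
    h=cv2.convexHull(P.astype(np.float32)); m=cv2.moments(h); lo=h.min((0,1));hi=h.max((0,1)); return np.r_[m["m10"]/m["m00"],m["m01"]/m["m00"],lo,hi]
def fit(cam,mask,stack,x0,c,free_z=False):  # stack: [(z,r)]
    cs=max(cv2.findContours(mask.astype(np.uint8),0,1)[0],key=cv2.contourArea)
    P=cs[:,0,:].astype(float); obs=hullmom(P)
    K,R,t=[np.array(c[k]) for k in("K","R","t")]
    def f(p):
        Q=np.vstack([circ(p[0],p[1],z+(p[2] if free_z else 0),r) for z,r in stack])
        q=(K@(R@Q.T+t[:,None])).T; return hullmom(q[:,:2]/q[:,2:])-obs
    s=least_squares(f,x0); return s.x,np.round(s.fun,1)
def orange(im):
    h=cv2.cvtColor(im,cv2.COLOR_RGB2HSV); return (h[...,0]>8)&(h[...,0]<22)&(h[...,1]>200)&(h[...,2]>90)
E
python3 - <<'E'
from h import *
c=calibration("wrist");o=get_obs();im=capture("wrist");print(o["clock"],o["tcp_pos"],o["qvel"].max())
n,lab,st,ce=cv2.connectedComponentsWithStats(orange(im).astype(np.uint8))
for i in range(1,n):
  if st[i,4]>150:
    print(st[i],ce[i])
    try:
      p,e=fit("wrist",lab==i,[(0,.022),(.026,.022)],[.49,-.258],c);print(p,e,todelta([*(p-o["tcp_pos"][:2]),0]))
    except Exception as x: print(x)
print(ray("wrist",(172,222),.03,c))
save("w3.png",im)
E
```

```text
1.6 [ 0.49480016 -0.25101387  0.19612034] 5.148099020433017
[ 303  153   42   44 1314] [323.4847793  174.62252664]
[ 0.48575775 -0.25933271] [-0.   0.1 -0.  -0.7  0.1  0.6] [-11.8   3.4  -0. ]
[ 147  192   67   59 1306] [190.64854518 212.74502297]
[ 0.36269589 -0.13686363] [-0.4  0.2  9.3  6.8 -9.5 -7.5] [ -67.4 -161.1   -0. ]
[268 225  29  32 751] [282.24900133 240.75898802]
[ 0.39281564 -0.25272256] [ 0.3  0.1 -5.8 -6.2  5.9  6.4] [-92.1 -43.9  -0.1]
[ 0.36589292 -0.13268399  0.03      ]
```

To row units: 100 mm is 0.2, 80 mm is 0.16.

>>> {"op": "play_rows", "data": {
  "rows": [
    {"dx": -0.01, "dy": -0.002, "dz": 0.08, "yaw": 0, "fingers": 0},
    {"dx": -0.01, "dy": -0.002, "dz": 0.16, "yaw": 0, "fingers": 0},
    {"dx": -0.01, "dy": -0.002, "dz": 0.2, "yaw": 0, "fingers": 0},
    {"dx": -0.01, "dy": -0.002, "dz": 0.2, "yaw": 0, "fingers": 0},
    {"dx": -0.01, "dy": -0.002, "dz": 0.2, "yaw": 0, "fingers": 0},
    {"dx": -0.01, "dy": -0.002, "dz": 0.2, "yaw": 0, "fingers": 0},
    {"dx": -0.01, "dy": -0.002, "dz": 0.2, "yaw": 0, "fingers": 0},
    {"dx": -0.01, "dy": -0.002, "dz": 0.2, "yaw": 0, "fingers": 0}
  ]
}}

```text
clock: 2.45
tcp_pos: [0.4861, -0.2605, 0.0969]
eef_rot: [179.9, -0.1, 26.1]
ft_force: [-0.1, -0.5, -0.8]
width: 0.0858
grasp_force: 0.0
```

```bash
python3 - <<'E'
from h import *
c=calibration("wrist");o=get_obs();im=capture("wrist");print(o["clock"],o["tcp_pos"],abs(o["qvel"]).max())
n,lab,st,ce=cv2.connectedComponentsWithStats(orange(im).astype(np.uint8))
for i in range(1,n):
  if st[i,4]>1500:
    p,e=fit("wrist",lab==i,[(0,.022),(.026,.022)],[.49,-.258],c);print(st[i],p,e,todelta([*(p-o["tcp_pos"][:2]),0]))
E
```

```text
2.45 [ 0.48614016 -0.26046911  0.0969062 ] 0.45656136445329387
[ 291  160   56   59 2407] [ 0.48589162 -0.25921526] [-0.   0.  -0.8 -1.4  0.8  1.5] [ 0.3 -1.2 -0. ]
[  66  214  107   88 2968] [ 0.35495272 -0.13140455] [ -0.4  -0.6  18.   13.1 -19.3 -14.1] [ -61.2 -173.6   -0.2]
```

>>> {"op": "play_rows", "data": {
  "rows": [
    {"dx": 0, "dy": -0.002, "dz": 0.08, "yaw": 0, "fingers": 0},
    {"dx": 0, "dy": -0.002, "dz": 0.14, "yaw": 0, "fingers": 0},
    {"dx": 0, "dy": -0.002, "dz": 0.176, "yaw": 0, "fingers": 0},
    {"dx": 0, "dy": -0.002, "dz": 0.19, "yaw": 0, "fingers": 0},
    {"dx": 0, "dy": -0.002, "dz": 0.19, "yaw": 0, "fingers": 0.2},
    {"dx": 0, "dy": -0.002, "dz": 0.19, "yaw": 0, "fingers": 0.4},
    {"dx": 0, "dy": -0.002, "dz": 0.19, "yaw": 0, "fingers": 0.7},
    {"dx": 0, "dy": -0.002, "dz": 0.19, "yaw": 0, "fingers": 1}
  ]
}}

```text
clock: 3.3
tcp_pos: [0.4858, -0.2595, 0.0019]
eef_rot: [179.9, -0.1, 26.1]
ft_force: [-0.3, -0.3, -0.1]
width: 0.0276
grasp_force: 0.0
```

>>> {"op": "play_rows", "data": {
  "rows": [
    {"dx": 0, "dy": 0, "dz": 0, "yaw": 0, "fingers": 1},
    {"dx": 0, "dy": 0, "dz": 0, "yaw": 0, "fingers": 1},
    {"dx": 0, "dy": 0, "dz": 0, "yaw": 0, "fingers": 1},
    {"dx": 0, "dy": 0, "dz": 0, "yaw": 0, "fingers": 1}
  ]
}}

```text
clock: 3.7
tcp_pos: [0.4852, -0.2592, 0.0009]
eef_rot: [180.0, -0.0, 26.1]
ft_force: [1.0, -0.0, 0.3]
width: -0.0002
grasp_force: 0.0
```

The fingers closed on nothing, so I'll look.

```bash
python3 - <<'E'
from h import *
im=capture("wrist");s=capture("side")
A=cv2.resize(s[280:380,250:370],None,fx=4,fy=4,interpolation=2)
B=cv2.resize(im,None,fx=.5,fy=.5)
B=cv2.copyMakeBorder(im,0,0,0,0,0)
C=np.zeros((600,800,3),np.uint8);C[:200,480:800]=cv2.resize(im,(320,200));C[:400,:480]=A;C[200:400,480:800]=cv2.resize(s,(320,200));save("w4.png",C[:400])
E
```

```text
(no output)
```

View pics/w4.png

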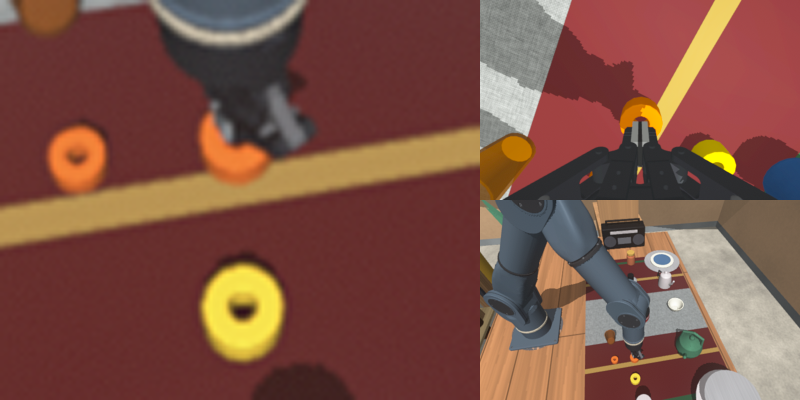

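The view shows the shut fingers just behind the ring (tool -x side), with the ring ahead of them at wrist crop (640,112). It was squeezed out, so my measurement was off along tool x. I'll raise the arm and measure the ring with all cameras.

To row units: -130 mm is -0.26, -80 mm is -0.16.

>>> {"op": "play_rows", "data": {
  "rows": [
    {"dx": 0, "dy": 0, "dz": -0.08, "yaw": 0, "fingers": 1},
    {"dx": 0, "dy": 0, "dz": -0.16, "yaw": 0, "fingers": 0.5},
    {"dx": -0.12, "dy": 0, "dz": -0.26, "yaw": 0, "fingers": 0},
    {"dx": -0.12, "dy": 0, "dz": -0.26, "yaw": 0, "fingers": 0},
    {"dx": -0.12, "dy": 0, "dz": -0.26, "yaw": 0, "fingers": 0},
    {"dx": -0.12, "dy": 0, "dz": -0.26, "yaw": 0, "fingers": 0},
    {"dx": -0.12, "dy": 0, "dz": -0.26, "yaw": 0, "fingers": 0},
    {"dx": -0.12, "dy": 0, "dz": -0.26, "yaw": 0, "fingers": 0}
  ]
}}

```text
clock: 4.6
tcp_pos: [0.4317, -0.2847, 0.13]
eef_rot: [-179.9, 0.0, 26.1]
ft_force: [0.2, 0.3, 1.3]
width: 0.0857
grasp_force: 0.0
```

```bash
python3 - <<'E'
from h import *
for cam in("wrist","scene","side"):
  c=calibration(cam);o=get_obs();im=capture(cam);print(cam,o["clock"],o["tcp_pos"],abs(o["qvel"]).max())
  save("f_%s.png"%cam,im)
  n,lab,st,ce=cv2.connectedComponentsWithStats(orange(im).astype(np.uint8))
  for i in range(1,n):
    if 60<st[i,4]<4000:
      for fz in(0,1):
       try:
        p,e=fit(cam,lab==i,[(0,.022),(.026,.022)],[.49,-.258,0][:2+fz],c,fz)
        if np.hypot(p[0]-.49,p[1]+.25)<.15: print(st[i],p,e)
       except Exception as x: pass
E
```

```text
wrist 4.6 [ 0.43169791 -0.28468828  0.12996184] 0.16618870957163787
[ 295   83   54   56 2041] [ 0.48598363 -0.25908804] [-0.1  0.1 -0.4 -0.3  0.5  0.2]
[ 295   83   54   56 2041] [ 0.48582249 -0.25918519 -0.00346285] [-0.1  0.1 -0.1  0.1  0.2 -0.2]
[  84  139   98   69 2517] [ 0.40271747 -0.16513705  0.08373584] [ 1.   1.6  2.5 -4.8 -3.9  3. ]
[ 251  181   39   40 1148] [ 0.39275323 -0.25306335] [ 0.4 -0.  -6.7 -7.2  6.8  7.7]
[ 251  181   39   40 1148] [ 0.352273   -0.25348746 -0.10909934] [ 0.  -0.2  0.2 -0.1 -0.2  0.3]
scene 4.65 [ 0.43163347 -0.28478821  0.13000848] 0.22270861447755852
[266 159  11  11  77] [ 0.49006462 -0.25484505] [-0.   0.  -1.3 -1.7  1.4  1.5]
side 4.7 [ 0.43155688 -0.28487803  0.13007511] 0.2585031235581961
```

Fits from two wrist poses agree: the ring hasn't moved and sits at (0.486, -0.259). So the fingers closed above it, which puts the fingertips in doubt. I'll check the real tip height in the side and scene pictures.

```bash
python3 - <<'E'
from h import *
T=np.array([.4316,-.2848,.13]);y=np.array([.439,-.898,0])
out=[]
for cam in("scene","side"):
  im=cv2.imread("pics/f_%s.png"%cam);q=proj(cam,T).astype(int)
  x0,y0=max(q[0]-50,0),max(min(q[1]-60,300),0);A=cv2.resize(im[y0:y0+100,x0:x0+100],None,fx=4,fy=4,interpolation=2)
  for P,col in((T,(255,255,255)),(T+[0,0,.013]+y*.0425,(0,255,0)),(T+[0,0,.013]-y*.0425,(0,255,0)),(T+[0,0,.045]+y*.0425,(255,255,0)),(T+[0,0,.045]-y*.0425,(255,255,0))):
    p=(proj(cam,P)-[x0,y0]+.5)*4;cv2.drawMarker(A,tuple(int(v) for v in p),col,0,10,1)
  out.append(A);print(cam,q,x0,y0)
cv2.imwrite("pics/g.png",np.hstack(out))
E
```

```text
scene [272 126] 222 66
side [283 307] 233 247
```

View pics/g.png

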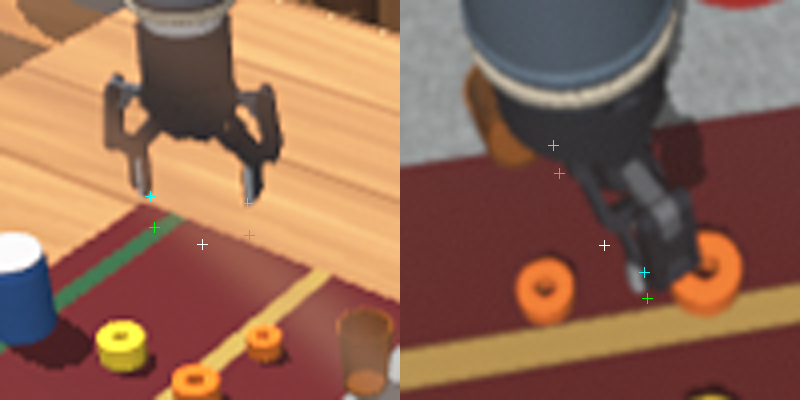

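In the scene view, the real fingertips are near the cyan marks at (150,197) and (247,203), about 45 mm above the TCP height, where 13 mm was expected. Side shows one tip at (637,290). I'll triangulate it.

```bash
python3 - <<'E'
from h import *
T=np.array([.4316,-.2848,.13])
def Pm(cam): c=calibration(cam); return np.array(c["K"])@np.c_[c["R"],c["t"]]
def tri(*v):
  A=[]
  for cam,p in v:
    M=Pm(cam);A+= [p[0]*M[2]-M[0],p[1]*M[2]-M[1]]
  X=np.linalg.svd(np.array(A))[2][-1];X=X[:3]/X[3];return X,[np.round(proj(c,X)-p,1) for c,p in v]
s=(258.2,114.8);d=(292.2,319.5);w=(425,258)
for v in([("scene",s),("side",d)],[("scene",s),("side",d),("wrist",w)],[("side",d),("wrist",w)]):
  X,e=tri(*v);print(X,todelta(X-T),e)
s2=(222+248/4,66+201/4);X,e=tri(("scene",s2),("wrist",(214,258)));print(X,todelta(X-T),e)
# ring consistency between scene/side from first frames
print(tri(("scene",(271,164.5)),("side",(310,316))))
E
```

```text
[ 0.44652548 -0.33025636  0.16988914] [ -6.6  47.3 -39.9] [array([ 0.1, -0.1]), array([0.2, 0.1])]
[ 0.44917136 -0.32923642  0.16864136] [ -3.8  47.6 -38.7] [array([-0.1,  0.7]), array([ 1.5, -0.3]), array([-3.2, 11.8])]
[ 0.4494146  -0.32887047  0.16420318] [ -3.4  47.4 -34.3] [array([1.7, 0.4]), array([-6.3,  6.4])]
[ 0.41840773 -0.2399695   0.18038033] [  7.9 -46.1 -50.3] [array([-0.2,  0.2]), array([-1.7,  1.5])]
(array([ 0.48880102, -0.25917107,  0.00638779]), [array([-0.5,  0.2]), array([-0.6, -0.4])])
```

The fingertips really end about 25 mm behind the stated TCP, which explains the miss: they closed at z≈0.026, just above the ring. Laterally they're fine. I'll go about 24 mm lower and close gently.

To row units: 152 mm is 0.304, 145 mm is 0.29.

>>> {"op": "play_rows", "data": {
  "rows": [
    {"dx": 0.12, "dy": 0.002, "dz": 0.08, "yaw": 0, "fingers": 0},
    {"dx": 0.12, "dy": 0.002, "dz": 0.12, "yaw": 0, "fingers": 0},
    {"dx": 0.12, "dy": 0.002, "dz": 0.12, "yaw": 0, "fingers": 0},
    {"dx": 0.12, "dy": 0.002, "dz": 0.2, "yaw": 0, "fingers": 0},
    {"dx": 0.12, "dy": 0.002, "dz": 0.26, "yaw": 0, "fingers": 0},
    {"dx": 0.12, "dy": 0.002, "dz": 0.29, "yaw": 0, "fingers": 0},
    {"dx": 0.12, "dy": 0.002, "dz": 0.304, "yaw": 0, "fingers": 0},
    {"dx": 0.12, "dy": 0.002, "dz": 0.304, "yaw": 0, "fingers": 0}
  ]
}}

```text
clock: 5.55
tcp_pos: [0.485, -0.2602, -0.0214]
eef_rot: [-179.9, 0.1, 26.0]
ft_force: [-0.3, 0.0, -0.4]
width: 0.0855
grasp_force: 0.0
```

>>> {"op": "play_rows", "data": {
  "rows": [
    {"dx": 0, "dy": 0, "dz": 0, "yaw": 0, "fingers": 0.2},
    {"dx": 0, "dy": 0, "dz": 0, "yaw": 0, "fingers": 0.3},
    {"dx": 0, "dy": 0, "dz": 0, "yaw": 0, "fingers": 0.4},
    {"dx": 0, "dy": 0, "dz": 0, "yaw": 0, "fingers": 0.5},
    {"dx": 0, "dy": 0, "dz": 0, "yaw": 0, "fingers": 0.6},
    {"dx": 0, "dy": 0, "dz": 0, "yaw": 0, "fingers": 0.6},
    {"dx": 0, "dy": 0, "dz": 0, "yaw": 0, "fingers": 0.6}
  ]
}}

```text
clock: 6.25
tcp_pos: [0.4861, -0.2603, -0.0197]
eef_rot: [179.9, -0.1, 26.1]
ft_force: [-2.4, 1.1, 13.7]
width: 0.0409
grasp_force: 58.7
```

Gripped, but the tips touch the table. I'll regrip 6 mm higher so they clear the mill rim later.

>>> {"op": "play_rows", "data": {
  "rows": [
    {"dx": 0, "dy": 0, "dz": 0, "yaw": 0, "fingers": 0.3},
    {"dx": 0, "dy": 0, "dz": -0.006, "yaw": 0, "fingers": 0.3},
    {"dx": 0, "dy": 0, "dz": -0.012, "yaw": 0, "fingers": 0.3},
    {"dx": 0, "dy": 0, "dz": -0.012, "yaw": 0, "fingers": 0.4},
    {"dx": 0, "dy": 0, "dz": -0.012, "yaw": 0, "fingers": 0.5},
    {"dx": 0, "dy": 0, "dz": -0.012, "yaw": 0, "fingers": 0.6},
    {"dx": 0, "dy": 0, "dz": -0.012, "yaw": 0, "fingers": 0.6},
    {"dx": 0, "dy": 0, "dz": -0.012, "yaw": 0, "fingers": 0.6}
  ]
}}

```text
clock: 7.05
tcp_pos: [0.4859, -0.2603, -0.0141]
eef_rot: [180.0, -0.0, 26.1]
ft_force: [-2.3, 0.9, 15.3]
width: 0.0397
grasp_force: 58.5
```

To row units: -190 mm is -0.38, -160 mm is -0.32.

>>> {"op": "play_rows", "data": {
  "rows": [
    {"dx": 0, "dy": 0, "dz": -0.08, "yaw": 0, "fingers": 0.6},
    {"dx": 0, "dy": 0, "dz": -0.16, "yaw": 0, "fingers": 0.6},
    {"dx": 0, "dy": 0, "dz": -0.24, "yaw": 0, "fingers": 0.6},
    {"dx": 0, "dy": 0, "dz": -0.32, "yaw": 0, "fingers": 0.6},
    {"dx": 0, "dy": 0, "dz": -0.38, "yaw": 0, "fingers": 0.6},
    {"dx": 0, "dy": 0, "dz": -0.38, "yaw": 0, "fingers": 0.6},
    {"dx": 0, "dy": 0, "dz": -0.38, "yaw": 0, "fingers": 0.6}
  ]
}}

```text
clock: 7.75
tcp_pos: [0.4856, -0.2602, 0.1751]
eef_rot: [180.0, -0.0, 26.1]
ft_force: [0.2, 0.0, -0.6]
width: 0.0391
grasp_force: 60.3
```

```bash
python3 - <<'E'
from h import *
c=calibration("wrist");o=get_obs();im=capture("wrist");save("w5.png",im);print(o["tcp_pos"],o["width"])
n,lab,st,ce=cv2.connectedComponentsWithStats(orange(im).astype(np.uint8))
for i in range(1,n):
  if st[i,4]>400: print(st[i],ce[i])
cv2.imwrite("pics/w5c.png",cv2.resize(im[150:350,160:480,::-1],None,fx=2.4,fy=2.4))
for z in(.02,.04,.06): print(proj("wrist",o["tcp_pos"]+[0,0,z]))
E
```

```text
[ 0.48564823 -0.26015329  0.17514723] 0.03908350903566736
[ 129  188   74   62 1466] [177.946794   208.88813097]
[ 261  203  103  101 7420] [317.34339623 252.57924528]
[321.56316028 245.51212577]
[321.78695328 264.88974102]
[322.07387827 289.73378065]
```

View pics/w5c.png

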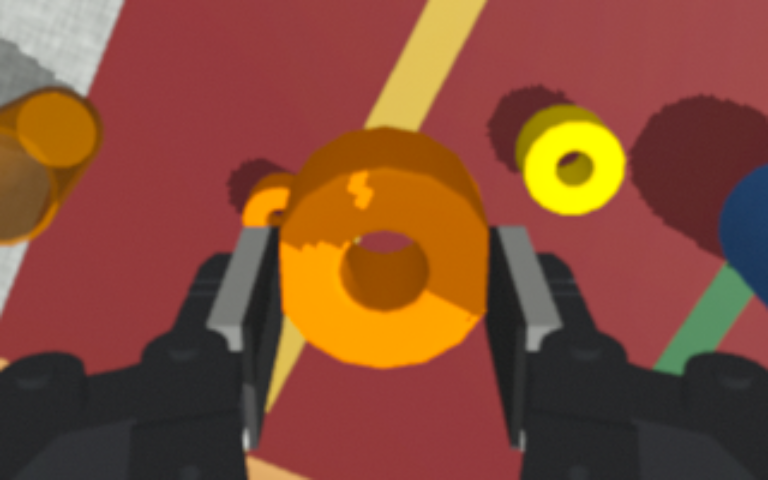

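The ring is held well near the fingertips: ring centre at crop (384,265), bore open at (384,270). Next I fit its pose in the hand, then hover near the mill to measure it.

```bash
python3 - <<'E'
from h import *
c=calibration("wrist");o=get_obs();im=cv2.imread("pics/w5.png")[:,:,::-1]
m=orange(im);m[:,:277]=0;m[:,365:]=0
n,lab,st,ce=cv2.connectedComponentsWithStats(m.astype(np.uint8));i=1+st[1:,4].argmax();print(st[i],ce[i])
p,e=fit("wrist",lab==i,[(0,.022),(.026,.022)],[.486,-.26,.19],c,True)
T=o["tcp_pos"];print(p,e,todelta(p-T))
print("hole@z", [todelta(ray("wrist",(320,262.5),p[2]+.026,c)-T)])
a,b=cv2.imread("pics/a.png")[:,:,::-1],cv2.imread("pics/b.png")[:,:,::-1]
for cam,im,bb in(("scene",a,(290,170,60,60)),("side",b,(285,195,65,65))):
  h=cv2.cvtColor(im,cv2.COLOR_RGB2HSV);x,y,w,hh=bb
  k=np.zeros(h.shape[:2],bool);k[y:y+hh,x:x+w]=((h[...,2]<50)|((h[...,1]>200)&((h[...,0]<4)|(h[...,0]>176))))[y:y+hh,x:x+w]
  mm=cv2.connectedComponentsWithStats(k.astype(np.uint8));j=1+mm[2][1:,4].argmax();print(mm[2][j])
  print(cam,fit(cam,mm[1]==j,[(.0,.06),(.06,.06)],[.556,-.012],calibration(cam)))
E
```

```text
[ 277  203   87  101 7131] [319.26826532 253.29841537]
[ 0.48042577 -0.26167567  0.17798548] [ 0.5  0.6 -1.7  1.1  1.2 -1.7] [-5.  -0.4 -3.7]
hole@z [array([ -4.6,  -0.3, -29.8])]
[301 178  36  29 495]
scene (array([ 0.53263562, -0.0229122 ]), array([ 0.3, -0.5, -1.1, -5.3,  0.9,  4.9], dtype=float32))
[297 204  41  35 650]
side (array([0.55232322, 0.00330272]), array([-0.1, -0.7, -1.7, -6.5,  1.8,  6.2], dtype=float32))
```

To row units: -197 mm is -0.394, -160 mm is -0.32.

>>> {"op": "play_rows", "data": {
  "rows": [
    {"dx": 0.034, "dy": -0.08, "dz": 0, "yaw": 0, "fingers": 0.6},
    {"dx": 0.068, "dy": -0.16, "dz": 0, "yaw": 0, "fingers": 0.6},
    {"dx": 0.102, "dy": -0.24, "dz": 0, "yaw": 0, "fingers": 0.6},
    {"dx": 0.14, "dy": -0.32, "dz": 0, "yaw": 0, "fingers": 0.6},
    {"dx": 0.174, "dy": -0.394, "dz": 0, "yaw": 0, "fingers": 0.6},
    {"dx": 0.174, "dy": -0.394, "dz": 0, "yaw": 0, "fingers": 0.6},
    {"dx": 0.174, "dy": -0.394, "dz": 0, "yaw": 0, "fingers": 0.6},
    {"dx": 0.174, "dy": -0.394, "dz": 0, "yaw": 0, "fingers": 0.6}
  ]
}}

```text
clock: 8.6
tcp_pos: [0.4767, -0.0459, 0.174]
eef_rot: [-180.0, 0.1, 26.0]
ft_force: [0.4, -0.0, -0.2]
width: 0.0394
grasp_force: 60.4
```

>>> {"op": "play_rows", "data": {
  "rows": [
    {"dx": 0, "dy": 0, "dz": 0, "yaw": 0, "fingers": 0.6},
    {"dx": 0, "dy": 0, "dz": 0, "yaw": 0, "fingers": 0.6},
    {"dx": 0, "dy": 0, "dz": 0, "yaw": 0, "fingers": 0.6}
  ]
}}

```text
clock: 8.9
tcp_pos: [0.4772, -0.0456, 0.1748]
eef_rot: [-180.0, 0.0, 26.0]
ft_force: [0.6, 0.7, 0.4]
width: 0.0392
grasp_force: 60.4
```

```bash
cat >> h.py <<'E'
def hole(im,box,c,zp):
    """white plate / rim seen: returns fits"""
E
python3 - <<'E'
from h import *
c=calibration("wrist");o=get_obs();im=capture("wrist");save("w6.png",im);print(o["tcp_pos"],abs(o["qvel"]).max())
for d in silhouettes("wrist","mill"): print(d["p"],d["location"],cv2.boundingRect(d["region"].astype(np.uint8)),ray("wrist",d["location"],.05,c))
for d in silhouettes("wrist","shaft_tip"): print("tip",d["p"],d["location"],cv2.boundingRect(d["region"].astype(np.uint8)))
cv2.imwrite("pics/w6c.png",im[:,:,::-1])
E
```

```text
[ 0.47718308 -0.04562472  0.17479112] 0.23119392612066245
0.95 [321.5, 80.4] (250, 7, 144, 151) [ 0.55340979 -0.0096978   0.05      ]
tip 0.71 [323.8, 82.0] (250, 7, 145, 152)
```

View pics/w6c.png

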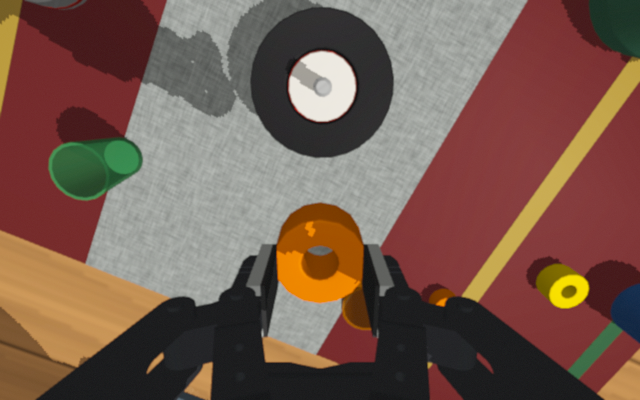

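The mill is in full view: rim (322,82), white plate (322,86), shaft tip (323,87). The ring is held at (320,253). I'll fit the mill from the rim, plate and tip.

```bash
python3 - <<'E'
from h import *
c=calibration("wrist");o=get_obs();im=cv2.imread("pics/w6.png")[:,:,::-1];T=o["tcp_pos"]
h=cv2.cvtColor(im,cv2.COLOR_RGB2HSV)
box=np.zeros(h.shape[:2],bool);box[0:165,240:405]=1
# black rim: grey level low & unsaturated
k=box&(h[...,2]<75)&(h[...,1]<60)
k=cv2.morphologyEx(k.astype(np.uint8),cv2.MORPH_OPEN,np.ones((5,5)))
n,lab,st,ce=cv2.connectedComponentsWithStats(k);j=1+st[1:,4].argmax();print(st[j])
for s in([(.06,.06)],):
  p,e=fit("wrist",lab==j,s,[.553,-.01],c);print("rim",p,e,todelta([*(p-T[:2]),0]))
  p,e=fit("wrist",lab==j,[(.0,.06)],[.553,-.01,.06],c,True);print("rim freez",p,e)
# rim inner edge via hole contour
cs,hi=cv2.findContours((lab==j).astype(np.uint8),2,1)
for q,hh in zip(cs,hi[0]):
  if hh[3]>=0 and len(q)>40:
    mk=np.zeros(h.shape[:2],np.uint8);cv2.drawContours(mk,[q],-1,1,-1)
    p,e=fit("wrist",mk,[(.06,.03)],[.553,-.01],c);print("inner",p,e,todelta([*(p-T[:2]),0]))
# tip
A=im[70:105,305:345];cv2.imwrite("pics/tip.png",cv2.resize(A[:,:,::-1],None,fx=10,fy=10,interpolation=0))
g=cv2.cvtColor(im,cv2.COLOR_RGB2GRAY);print(g[74:102,310:336])
for px in((323,87),): P=ray("wrist",px,.103,c);print("tip",P,todelta([*(P[:2]-T[:2]),0]))
E
```

```text
[  250     7   143   150 12540]
rim [ 0.54864101 -0.01110995] [-0.2  0.1 -1.3 -1.4  1.5  2. ] [79.1  0.7  0. ]
rim freez [ 0.54898081 -0.01097735  0.05364097] [-0.2 -0.1  0.2 -0.1 -0.   0.2]
inner [ 0.54862958 -0.01191686] [ 0.1  0.1 -0.2 -0.   0.1 -0.1] [78.8  1.4  0. ]
[[160 160 159 159 159 159 163 185 212 223 230 233 234 233 233 233 233 233
  233 233 233 233 233 233 233 233]
 [161 160 160 160 160 160 160 163 175 190 212 223 230 233 233 233 233 233
  233 233 233 233 233 233 233 233]
 [160 160 159 160 161 160 160 159 159 161 173 188 212 222 223 225 230 233
  233 233 233 232 233 232 232 232]
 [159 160 159 160 160 160 159 157 154 150 148 154 172 183 187 196 216 228
  232 233 233 233 233 233 232 233]
 [159 159 159 160 159 157 152 147 145 144 144 146 150 155 159 166 185 208
  223 230 233 233 233 232 233 233]
 [159 160 160 159 159 151 136 134 137 141 145 151 155 158 162 164 169 182
  202 220 230 233 233 233 233 233]
 [160 159 160 159 155 144 132 128 138 150 161 168 173 176 177 174 170 169
  178 197 220 231 233 233 233 233]
 [159 160 159 159 149 139 133 136 156 172 184 190 192 193 192 185
[... 1583 characters left out ...]
 232 232 232 232 228 218 202 195 195 193 192 198 211 221 228
  232 233 233 233 233 232 233 233]
 [232 232 232 232 232 232 232 232 231 228 227 226 222 220 222 228 231 233
  233 233 233 233 233 233 233 233]
 [233 232 232 232 232 232 232 232 233 233 233 233 232 232 232 233 233 233
  233 233 233 233 232 233 233 233]
 [232 232 232 232 232 232 232 232 232 232 233 233 233 233 233 233 233 233
  233 233 233 233 233 233 233 233]
 [232 232 232 232 232 232 232 232 232 233 232 233 233 233 233 233 233 233
  233 232 233 233 233 233 233 233]
 [232 232 232 233 232 232 232 232 233 232 232 233 233 232 232 233 233 233
  233 233 233 233 232 233 233 233]]
tip [ 0.54873285 -0.0123562   0.103     ] [78.7  1.8  0. ]
```

```bash
python3 - <<'E'
from h import *
c=calibration("wrist");o=get_obs();im=cv2.imread("pics/w6.png")[:,:,::-1];T=o["tcp_pos"]
m=orange(im);m[:,:270]=0;m[:,370:]=0;m[:195]=0
m[303:]=0
n,lab,st,ce=cv2.connectedComponentsWithStats(m.astype(np.uint8));i=1+st[1:,4].argmax();print(st[i])
for z in(.008,.011,.014,.017):
  p,e=fit("wrist",lab==i,[(T[2]+z,.022),(T[2]+z+.026,.022)],T[:2],c);print(z,todelta([*(p-T[:2]),0]),e)
# hole (dark inside) centre at top face: bright-orange boundary
print(im[262,280:362:3].tolist())
print(im[225:303:3,320].tolist())
E
```

```text
[ 276  204   88   99 6932]
0.008 [-3.2 -0.4 -0. ] [-0.7 -0.4 -1.9 -0.6  2.5  1.2]
0.011 [-1.6 -0.4 -0. ] [-0.7 -0.4 -2.8 -1.5  3.5  2.2]
0.014 [-0.  -0.4  0. ] [-0.7 -0.3 -3.8 -2.5  4.5  3.3]
0.017 [ 1.5 -0.4  0. ] [-0.7 -0.2 -4.9 -3.5  5.5  4.4]
[[237, 132, 0], [237, 134, 0], [238, 134, 0], [239, 136, 0], [239, 135, 0], [240, 138, 0], [243, 142, 0], [202, 109, 0], [153, 75, 0], [119, 57, 0], [121, 58, 0], [125, 62, 0], [125, 62, 0], [126, 61, 0], [125, 61, 0], [125, 61, 0], [122, 59, 0], [121, 58, 0], [117, 58, 0], [109, 53, 0], [160, 78, 0], [164, 82, 0], [163, 81, 0], [163, 81, 0], [163, 81, 0], [164, 82, 0], [164, 82, 0], [162, 80, 0]]
[[165, 84, 0], [164, 82, 0], [164, 82, 0], [165, 82, 0], [163, 81, 0], [164, 82, 0], [162, 81, 0], [114, 97, 91], [96, 99, 96], [104, 108, 104], [109, 79, 63], [125, 61, 0], [125, 62, 0], [126, 61, 0], [125, 61, 0], [126, 62, 0], [127, 62, 0], [126, 61, 0], [160, 79, 0], [237, 135, 0], [239, 135, 0], [239, 136, 0], [238, 136, 0], [239, 135, 0], [239, 135, 0], [239, 135, 0]]
```

To row units: 78.5 mm is 0.157, 68 mm is 0.136.

>>> {"op": "play_rows", "data": {
  "rows": [
    {"dx": 0.08, "dy": 0.002, "dz": 0, "yaw": 0, "fingers": 0.6},
    {"dx": 0.157, "dy": 0.004, "dz": 0, "yaw": 0, "fingers": 0.6},
    {"dx": 0.157, "dy": 0.004, "dz": 0, "yaw": 0, "fingers": 0.6},
    {"dx": 0.157, "dy": 0.004, "dz": 0.06, "yaw": 0, "fingers": 0.6},
    {"dx": 0.157, "dy": 0.004, "dz": 0.12, "yaw": 0, "fingers": 0.6},
    {"dx": 0.157, "dy": 0.004, "dz": 0.136, "yaw": 0, "fingers": 0.6},
    {"dx": 0.157, "dy": 0.004, "dz": 0.136, "yaw": 0, "fingers": 0.6},
    {"dx": 0.157, "dy": 0.004, "dz": 0.136, "yaw": 0, "fingers": 0.6}
  ]
}}

```text
clock: 9.85
tcp_pos: [0.5493, -0.0123, 0.108]
eef_rot: [180.0, -0.1, 26.0]
ft_force: [0.1, 0.9, -0.3]
width: 0.0391
grasp_force: 60.5
```

To row units: 18 mm is 0.036, 15 mm is 0.03.

>>> {"op": "play_rows", "data": {
  "rows": [
    {"dx": 0, "dy": 0, "dz": 0, "yaw": 0, "fingers": 0.6},
    {"dx": 0, "dy": 0, "dz": 0.008, "yaw": 0, "fingers": 0.6},
    {"dx": 0, "dy": 0, "dz": 0.016, "yaw": 0, "fingers": 0.6},
    {"dx": 0, "dy": 0, "dz": 0.024, "yaw": 0, "fingers": 0.6},
    {"dx": 0, "dy": 0, "dz": 0.03, "yaw": 0, "fingers": 0.6},
    {"dx": 0, "dy": 0, "dz": 0.036, "yaw": 0, "fingers": 0.6}
  ]
}}

```text
clock: 10.45
tcp_pos: [0.5485, -0.0122, 0.0885]
eef_rot: [-180.0, 0.0, 26.1]
ft_force: [-0.7, 0.5, -0.8]
width: 0.0394
grasp_force: 60.5
```

To row units: 8 mm is 0.016, 6 mm is 0.012.

>>> {"op": "play_rows", "data": {
  "rows": [
    {"dx": 0, "dy": 0, "dz": 0.004, "yaw": 0, "fingers": 0.6},
    {"dx": 0, "dy": 0, "dz": 0.008, "yaw": 0, "fingers": 0.6},
    {"dx": 0, "dy": 0, "dz": 0.012, "yaw": 0, "fingers": 0.6},
    {"dx": 0, "dy": 0, "dz": 0.016, "yaw": 0, "fingers": 0.6},
    {"dx": 0, "dy": 0, "dz": 0.016, "yaw": 0, "fingers": 0.6}
  ]
}}

```text
clock: 10.95
tcp_pos: [0.5485, -0.0123, 0.0806]
eef_rot: [-180.0, 0.0, 26.1]
ft_force: [0.1, 0.3, -0.3]
width: 0.0392
grasp_force: 60.5
```

To row units: 5 mm is 0.01, 4 mm is 0.008.

>>> {"op": "play_rows", "data": {
  "rows": [
    {"dx": 0, "dy": 0, "dz": 0.004, "yaw": 0, "fingers": 0.6},
    {"dx": 0, "dy": 0, "dz": 0.008, "yaw": 0, "fingers": 0.6},
    {"dx": 0, "dy": 0, "dz": 0.01, "yaw": 0, "fingers": 0.6}
  ]
}}

```text
clock: 11.25
tcp_pos: [0.5486, -0.0123, 0.0757]
eef_rot: [-180.0, 0.0, 26.1]
ft_force: [0.3, 0.1, 0.6]
width: 0.0394
grasp_force: 60.5
```

No resistance, so the ring is on the shaft. Continuing down.

To row units: 26 mm is 0.052, 23 mm is 0.046.

>>> {"op": "play_rows", "data": {
  "rows": [
    {"dx": 0, "dy": 0, "dz": 0.012, "yaw": 0, "fingers": 0.6},
    {"dx": 0, "dy": 0, "dz": 0.024, "yaw": 0, "fingers": 0.6},
    {"dx": 0, "dy": 0, "dz": 0.036, "yaw": 0, "fingers": 0.6},
    {"dx": 0, "dy": 0, "dz": 0.046, "yaw": 0, "fingers": 0.6},
    {"dx": 0, "dy": 0, "dz": 0.052, "yaw": 0, "fingers": 0.6},
    {"dx": 0, "dy": 0, "dz": 0.052, "yaw": 0, "fingers": 0.6}
  ]
}}

```text
clock: 11.85
tcp_pos: [0.5483, -0.0122, 0.0493]
eef_rot: [-180.0, 0.0, 26.1]
ft_force: [0.6, 0.9, 0.0]
width: 0.0395
grasp_force: 60.5
```

To row units: 4 mm is 0.008, 3 mm is 0.006.

>>> {"op": "play_rows", "data": {
  "rows": [
    {"dx": 0, "dy": 0, "dz": 0.002, "yaw": 0, "fingers": 0.6},
    {"dx": 0, "dy": 0, "dz": 0.006, "yaw": 0, "fingers": 0.6},
    {"dx": 0, "dy": 0, "dz": 0.008, "yaw": 0, "fingers": 0.6},
    {"dx": 0, "dy": 0, "dz": 0.008, "yaw": 0, "fingers": 0.6}
  ]
}}

```text
clock: 12.25
tcp_pos: [0.5486, -0.0122, 0.0459]
eef_rot: [-180.0, 0.0, 26.1]
ft_force: [-0.6, -0.4, -0.6]
width: 0.0394
grasp_force: 60.5
```

To row units: -110 mm is -0.22, -60 mm is -0.12.

>>> {"op": "play_rows", "data": {
  "rows": [
    {"dx": 0, "dy": 0, "dz": 0, "yaw": 0, "fingers": 0.4},
    {"dx": 0, "dy": 0, "dz": 0, "yaw": 0, "fingers": 0.2},
    {"dx": 0, "dy": 0, "dz": 0, "yaw": 0, "fingers": 0.1},
    {"dx": 0, "dy": 0, "dz": 0, "yaw": 0, "fingers": 0.1},
    {"dx": 0, "dy": 0, "dz": 0, "yaw": 0, "fingers": 0.1},
    {"dx": 0, "dy": 0, "dz": -0.04, "yaw": 0, "fingers": 0},
    {"dx": 0, "dy": 0, "dz": -0.12, "yaw": 0, "fingers": 0},
    {"dx": 0, "dy": 0, "dz": -0.22, "yaw": 0, "fingers": 0}
  ]
}}

```text
clock: 13.05
tcp_pos: [0.5472, -0.0122, 0.1557]
eef_rot: [-179.9, 0.2, 26.1]
ft_force: [0.6, 0.3, 0.4]
width: 0.0854
grasp_force: 0.0
```

To row units: -79 mm is -0.158, -50 mm is -0.1.

>>> {"op": "play_rows", "data": {
  "rows": [
    {"dx": -0.1, "dy": 0, "dz": -0.08, "yaw": 0, "fingers": 0},
    {"dx": -0.158, "dy": 0, "dz": -0.08, "yaw": 0, "fingers": 0},
    {"dx": -0.158, "dy": 0, "dz": -0.08, "yaw": 0, "fingers": 0},
    {"dx": -0.158, "dy": 0, "dz": -0.08, "yaw": 0, "fingers": 0},
    {"dx": -0.158, "dy": 0, "dz": -0.08, "yaw": 0, "fingers": 0},
    {"dx": -0.158, "dy": 0, "dz": -0.08, "yaw": 0, "fingers": 0}
  ]
}}

```text
clock: 13.65
tcp_pos: [0.4782, -0.0463, 0.1954]
eef_rot: [-180.0, 0.0, 26.1]
ft_force: [-0.3, 0.1, 0.3]
width: 0.0852
grasp_force: 0.0
```

```bash
python3 - <<'E'
from h import *
c=calibration("wrist");o=get_obs();im=capture("wrist");save("w7.png",im);T=o["tcp_pos"];print(o["clock"],T)
m=orange(im);m[190:]=0;n,lab,st,ce=cv2.connectedComponentsWithStats(m.astype(np.uint8));i=1+st[1:,4].argmax();print(st[i])
for z in(.057,.07):
  print(z,fit("wrist",lab==i,[(z,.022),(z+.026,.022)],[.5486,-.0122],c))
print(fit("wrist",lab==i,[(0,.022),(.026,.022)],[.5486,-.0122,.057],c,True))
s=silhouettes("wrist","head");print([(d["p"],d["location"]) for d in s])
a=cv2.imread("pics/a.png");b=cv2.imread("pics/b.png")
for cam,im2,bb in(("scene",a,(382,212,20,20)),("side",b,(292,144,20,20))):
  g=cv2.cvtColor(im2,6);x,y,w,h=bb;k=(g<70).astype(np.uint8);k2=np.zeros_like(k);k2[y:y+h,x:x+w]=k[y:y+h,x:x+w]
  q=cv2.connectedComponentsWithStats(k2);j=1+q[2][1:,4].argmax();print(cam,q[2][j],fit(cam,q[1]==j,[(.038,.02),(.078,.02)],[.55,.245],calibration(cam)))
E
```

```text
13.65 [ 0.47824565 -0.04627446  0.19535327]
[ 295   60   51   53 1741]
0.057 (array([ 0.54901687, -0.01130591]), array([ 0. ,  0. , -1.7, -1.9,  1.7,  2.2], dtype=float32))
0.07 (array([ 0.54885876, -0.01137134]), array([ 0. ,  0.1, -3. , -3.2,  3. ,  3.6], dtype=float32))
(array([ 0.5492686 , -0.01120485,  0.03526247]), array([ 0. , -0.1,  0.1, -0.1, -0.1,  0.2], dtype=float32))
[(0.93, [73.3, 4.1])]
scene [389 213  13  18 200] (array([0.54038385, 0.25106887]), array([-0.2, -0.1, -1.8, -1.1,  2. ,  1.1], dtype=float32))
side [292 144  20  18 282] (array([0.54568236, 0.2590453 ]), array([ 0. ,  0.7,  3. , -0.7, -3.1,  0.2], dtype=float32))
```

The collar is seated at the mill axis (0.549, -0.0115). Next is the head, near (0.543, 0.252).

To row units: -239 mm is -0.478, 110 mm is 0.22.

>>> {"op": "play_rows", "data": {
  "rows": [
    {"dx": 0.22, "dy": -0.478, "dz": 0, "yaw": 0, "fingers": 0},
    {"dx": 0.22, "dy": -0.478, "dz": 0, "yaw": 0, "fingers": 0},
    {"dx": 0.22, "dy": -0.478, "dz": 0, "yaw": 0, "fingers": 0},
    {"dx": 0.22, "dy": -0.478, "dz": 0, "yaw": 0, "fingers": 0},
    {"dx": 0.22, "dy": -0.478, "dz": 0, "yaw": 0, "fingers": 0},
    {"dx": 0.22, "dy": -0.478, "dz": 0, "yaw": 0, "fingers": 0},
    {"dx": 0.22, "dy": -0.478, "dz": 0, "yaw": 0, "fingers": 0},
    {"dx": 0.22, "dy": -0.478, "dz": 0, "yaw": 0, "fingers": 0}
  ]
}}

```text
clock: 14.55
tcp_pos: [0.4715, 0.2151, 0.1954]
eef_rot: [180.0, 0.1, 26.0]
ft_force: [-0.4, -0.1, 0.6]
width: 0.0855
grasp_force: 0.0
```

>>> {"op": "play_rows", "data": {
  "rows": [
    {"dx": 0, "dy": 0, "dz": 0, "yaw": 0, "fingers": 0},
    {"dx": 0, "dy": 0, "dz": 0, "yaw": 0, "fingers": 0},
    {"dx": 0, "dy": 0, "dz": 0, "yaw": 0, "fingers": 0},
    {"dx": 0, "dy": 0, "dz": 0, "yaw": 0, "fingers": 0}
  ]
}}

```text
clock: 14.95
tcp_pos: [0.4717, 0.2154, 0.196]
eef_rot: [180.0, -0.0, 26.0]
ft_force: [0.3, -0.9, -0.3]
width: 0.0851
grasp_force: 0.0
```

```bash
python3 - <<'E'
from h import *
c=calibration("wrist");o=get_obs();im=capture("wrist");save("w8.png",im);T=o["tcp_pos"];print(o["clock"],T,o["eef_rot"],abs(o["qvel"]).max())
for d in silhouettes("wrist","head"):
  print(d["p"],d["location"],cv2.boundingRect(d["region"].astype(np.uint8)))
d=silhouettes("wrist","head")[0]["region"]
p,e=fit("wrist",d,[(0,.04),(.03,.04)],[.543,.252],c);print("skirt",p,e,todelta([*(p-T[:2]),0]))
h=cv2.cvtColor(im,cv2.COLOR_RGB2HSV);k=cv2.dilate(d.astype(np.uint8),np.ones((9,9)))&((h[...,2]<75)).astype(np.uint8)
q=cv2.connectedComponentsWithStats(k);j=1+q[2][1:,4].argmax();print(q[2][j])
p,e=fit("wrist",q[1]==j,[(.038,.02),(.078,.02)],[.543,.252],c);print("knob",p,e,todelta([*(p-T[:2]),0]))
for l in("teapot","glass_b"):
  for x in silhouettes("wrist",l): print(l,round(x["p"],2),x["location"],cv2.boundingRect(x["region"].astype(np.uint8)),ray("wrist",x["location"],.04,c))
E
```

```text
14.95 [0.47169757 0.21543404 0.19602383] [ 1.79994357e+02 -8.47948522e-03  2.59945909e+01] 0.1866471425646689
0.84 [317.8, 84.1] (276, 43, 82, 87)
skirt [0.54074756 0.25304148] [ 0.  -0.2 -0.5  0.   0.5  0.2] [78.6 -3.5  0. ]
[ 294   64   45   47 1653]
knob [0.54067372 0.25299166] [-0.   0.2 -1.8 -2.   1.8  2. ] [78.5 -3.5  0. ]
glass_b 0.8 [347.6, 263.5] (323, 228, 49, 65) [0.3879264  0.14029386 0.04      ]
glass_b 0.18 [633.9, 7.7] (626, 0, 14, 20) [0.72519191 0.02934148 0.04      ]
```

View pics/w8.png

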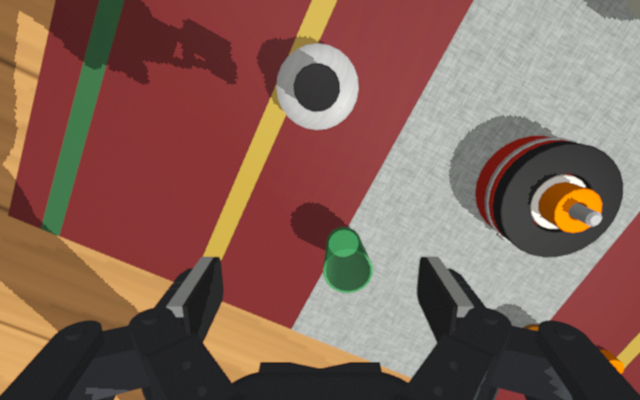

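The collar lies over the shaft on the plate, with the shaft tip out at (593,217). The head is at (318,87), upright, so I go for its knob.

To row units: 95 mm is 0.19, 78.5 mm is 0.157.

>>> {"op": "play_rows", "data": {
  "rows": [
    {"dx": 0.08, "dy": -0.004, "dz": 0, "yaw": 0, "fingers": 0},
    {"dx": 0.157, "dy": -0.007, "dz": 0.02, "yaw": 0, "fingers": 0},
    {"dx": 0.157, "dy": -0.007, "dz": 0.08, "yaw": 0, "fingers": 0},
    {"dx": 0.157, "dy": -0.007, "dz": 0.14, "yaw": 0, "fingers": 0},
    {"dx": 0.157, "dy": -0.007, "dz": 0.19, "yaw": 0, "fingers": 0},
    {"dx": 0.157, "dy": -0.007, "dz": 0.19, "yaw": 0, "fingers": 0},
    {"dx": 0.157, "dy": -0.007, "dz": 0.19, "yaw": 0, "fingers": 0},
    {"dx": 0.157, "dy": -0.007, "dz": 0.19, "yaw": 0, "fingers": 0}
  ]
}}

```text
clock: 16.0
tcp_pos: [0.5414, 0.2542, 0.1025]
eef_rot: [-180.0, -0.1, 26.1]
ft_force: [0.9, -0.2, -0.6]
width: 0.0852
grasp_force: 0.0
```

```bash
python3 - <<'E'
from h import *
c=calibration("wrist");o=get_obs();im=capture("wrist");save("w9.png",im);T=o["tcp_pos"];print(o["clock"],T)
s=silhouettes("wrist","head")
for x in s: print(x["p"],x["location"],cv2.boundingRect(x["region"].astype(np.uint8)))
p,e=fit("wrist",s[0]["region"],[(0,.04),(.03,.04),(.078,.02)],[.5407,.253],c);print("head",p,e,todelta([*(p-T[:2]),0]))
E
```

```text
16.0 [0.54136424 0.25424079 0.10245752]
0.96 [325.5, 190.3] (271, 140, 102, 104)
head [0.54061936 0.25277799] [-0.  -0.1 -0.6 -2.   0.7  1.9] [-1.3  1.  -0. ]
```

To row units: 89 mm is 0.178, 80 mm is 0.16.

>>> {"op": "play_rows", "data": {
  "rows": [
    {"dx": -0.002, "dy": 0.002, "dz": 0.06, "yaw": 0, "fingers": 0},
    {"dx": -0.002, "dy": 0.002, "dz": 0.12, "yaw": 0, "fingers": 0},
    {"dx": -0.002, "dy": 0.002, "dz": 0.16, "yaw": 0, "fingers": 0},
    {"dx": -0.002, "dy": 0.002, "dz": 0.178, "yaw": 0, "fingers": 0},
    {"dx": -0.002, "dy": 0.002, "dz": 0.178, "yaw": 0, "fingers": 0.2},
    {"dx": -0.002, "dy": 0.002, "dz": 0.178, "yaw": 0, "fingers": 0.4},
    {"dx": -0.002, "dy": 0.002, "dz": 0.178, "yaw": 0, "fingers": 0.5},
    {"dx": -0.002, "dy": 0.002, "dz": 0.178, "yaw": 0, "fingers": 0.7}
  ]
}}

```text
clock: 16.9
tcp_pos: [0.541, 0.2527, 0.0134]
eef_rot: [180.0, -0.1, 26.0]
ft_force: [-0.6, -1.1, 4.9]
width: 0.0383
grasp_force: 59.5
```

>>> {"op": "play_rows", "data": {
  "rows": [
    {"dx": 0, "dy": 0, "dz": 0, "yaw": 0, "fingers": 0.7},
    {"dx": 0, "dy": 0, "dz": 0, "yaw": 0, "fingers": 0.7},
    {"dx": 0, "dy": 0, "dz": 0, "yaw": 0, "fingers": 0.7},
    {"dx": 0, "dy": 0, "dz": 0, "yaw": 0, "fingers": 0.7}
  ]
}}

```text
clock: 17.3
tcp_pos: [0.541, 0.2527, 0.0134]
eef_rot: [180.0, -0.1, 26.0]
ft_force: [-0.3, -1.3, 4.6]
width: 0.0385
grasp_force: 59.5
```

To row units: -180 mm is -0.36, -150 mm is -0.3.

>>> {"op": "play_rows", "data": {
  "rows": [
    {"dx": 0, "dy": 0, "dz": -0.06, "yaw": 0, "fingers": 0.7},
    {"dx": 0, "dy": 0, "dz": -0.14, "yaw": 0, "fingers": 0.7},
    {"dx": 0, "dy": 0, "dz": -0.22, "yaw": 0, "fingers": 0.7},
    {"dx": 0, "dy": 0, "dz": -0.3, "yaw": 0, "fingers": 0.7},
    {"dx": 0, "dy": 0, "dz": -0.36, "yaw": 0, "fingers": 0.7},
    {"dx": 0, "dy": 0, "dz": -0.36, "yaw": 0, "fingers": 0.7}
  ]
}}

```text
clock: 17.9
tcp_pos: [0.5422, 0.2536, 0.1971]
eef_rot: [-180.0, -0.5, 26.0]
ft_force: [0.7, 1.1, -3.4]
width: 0.0382
grasp_force: 61.8
```

To row units: 241.5 mm is 0.483, 200 mm is 0.4.

>>> {"op": "play_rows", "data": {
  "rows": [
    {"dx": -0.036, "dy": 0.08, "dz": 0, "yaw": 0, "fingers": 0.7},
    {"dx": -0.072, "dy": 0.16, "dz": 0, "yaw": 0, "fingers": 0.7},
    {"dx": -0.108, "dy": 0.24, "dz": 0, "yaw": 0, "fingers": 0.7},
    {"dx": -0.144, "dy": 0.32, "dz": 0, "yaw": 0, "fingers": 0.7},
    {"dx": -0.18, "dy": 0.4, "dz": 0, "yaw": 0, "fingers": 0.7},
    {"dx": -0.218, "dy": 0.483, "dz": 0, "yaw": 0, "fingers": 0.7},
    {"dx": -0.218, "dy": 0.483, "dz": 0, "yaw": 0, "fingers": 0.7},
    {"dx": -0.218, "dy": 0.483, "dz": 0, "yaw": 0, "fingers": 0.7}
  ]
}}

```text
clock: 18.7
tcp_pos: [0.5475, -0.0138, 0.1912]
eef_rot: [-180.0, 0.1, 25.9]
ft_force: [0.2, 1.1, -3.4]
width: 0.0386
grasp_force: 61.8
```

To row units: 65 mm is 0.13, 60 mm is 0.12.

>>> {"op": "play_rows", "data": {
  "rows": [
    {"dx": 0, "dy": 0, "dz": 0.04, "yaw": 0, "fingers": 0.7},
    {"dx": 0, "dy": 0, "dz": 0.08, "yaw": 0, "fingers": 0.7},
    {"dx": 0, "dy": 0, "dz": 0.12, "yaw": 0, "fingers": 0.7},
    {"dx": 0, "dy": 0, "dz": 0.13, "yaw": 0, "fingers": 0.7},
    {"dx": 0, "dy": 0, "dz": 0.13, "yaw": 0, "fingers": 0.7},
    {"dx": 0, "dy": 0, "dz": 0.13, "yaw": 0, "fingers": 0.7},
    {"dx": 0, "dy": 0, "dz": 0.13, "yaw": 0, "fingers": 0.7}
  ]
}}

```text
clock: 19.4
tcp_pos: [0.5489, -0.0121, 0.1279]
eef_rot: [180.0, -0.1, 26.1]
ft_force: [0.9, 0.0, -3.6]
width: 0.0383
grasp_force: 61.9
```

```bash
python3 - <<'E'
from h import *
o=get_obs();T=o["tcp_pos"];print(o["clock"],T,o["ft_force"],o["width"],todelta([.5492-T[0],-.012-T[1],0]))
im=capture("wrist");s=capture("scene");save("x1.png",im)
A=cv2.resize(s[140:240,260:380],(480,400),interpolation=2);B=cv2.resize(im,(320,200))
C=np.zeros((400,800,3),np.uint8);C[:,:480]=A;C[:200,480:]=B;save("x2.png",C)
E
```

```text
19.4 [ 0.54885775 -0.01207702  0.1278701 ] [ 0.9345738   0.01701068 -3.557224  ] 0.03827463272443521 [0.3 0.1 0. ]
```

View pics/x2.png

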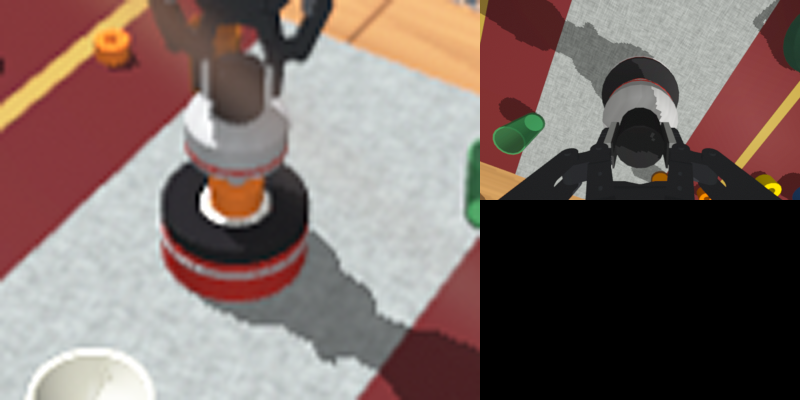

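The head is upright over the collar and shaft: head centre at (235,135), collar at (235,195). I'll lower it slowly.

To row units: 15 mm is 0.03, 13 mm is 0.026.

>>> {"op": "play_rows", "data": {
  "rows": [
    {"dx": 0, "dy": 0, "dz": 0.008, "yaw": 0, "fingers": 0.7},
    {"dx": 0, "dy": 0, "dz": 0.016, "yaw": 0, "fingers": 0.7},
    {"dx": 0, "dy": 0, "dz": 0.022, "yaw": 0, "fingers": 0.7},
    {"dx": 0, "dy": 0, "dz": 0.026, "yaw": 0, "fingers": 0.7},
    {"dx": 0, "dy": 0, "dz": 0.03, "yaw": 0, "fingers": 0.7}
  ]
}}

```text
clock: 20.0
tcp_pos: [0.5481, -0.0125, 0.1116]
eef_rot: [-180.0, 0.0, 26.1]
ft_force: [-0.6, -0.5, -3.1]
width: 0.0386
grasp_force: 61.9
```

>>> {"op": "play_rows", "data": {
  "rows": [
    {"dx": 0, "dy": 0, "dz": 0.004, "yaw": 0, "fingers": 0.7},
    {"dx": 0, "dy": 0, "dz": 0.008, "yaw": 0, "fingers": 0.7},
    {"dx": 0, "dy": 0, "dz": 0.012, "yaw": 0, "fingers": 0.7},
    {"dx": 0, "dy": 0, "dz": 0.012, "yaw": 0, "fingers": 0.7}
  ]
}}

```text
clock: 20.4
tcp_pos: [0.548, -0.0124, 0.1056]
eef_rot: [-180.0, 0.0, 26.1]
ft_force: [0.0, 0.3, -4.4]
width: 0.0386
grasp_force: 61.9
```

To row units: 9 mm is 0.018, 8 mm is 0.016.

>>> {"op": "play_rows", "data": {
  "rows": [
    {"dx": 0.001, "dy": 0, "dz": 0.006, "yaw": 0, "fingers": 0.7},
    {"dx": 0.001, "dy": 0, "dz": 0.012, "yaw": 0, "fingers": 0.7},
    {"dx": 0.001, "dy": 0, "dz": 0.016, "yaw": 0, "fingers": 0.7},
    {"dx": 0.001, "dy": 0, "dz": 0.018, "yaw": 0, "fingers": 0.7},
    {"dx": 0.001, "dy": 0, "dz": 0.018, "yaw": 0, "fingers": 0.7}
  ]
}}

```text
clock: 20.9
tcp_pos: [0.5486, -0.0123, 0.0967]
eef_rot: [-180.0, 0.0, 26.1]
ft_force: [-0.9, -0.2, -4.3]
width: 0.0384
grasp_force: 61.9
```

To row units: 3 mm is 0.006, 2 mm is 0.004.

>>> {"op": "play_rows", "data": {
  "rows": [
    {"dx": 0, "dy": 0, "dz": 0.002, "yaw": 0, "fingers": 0.7},
    {"dx": 0, "dy": 0, "dz": 0.004, "yaw": 0, "fingers": 0.7},
    {"dx": 0, "dy": 0, "dz": 0.006, "yaw": 0, "fingers": 0.7},
    {"dx": 0, "dy": 0, "dz": 0.006, "yaw": 0, "fingers": 0.7}
  ]
}}

```text
clock: 21.3
tcp_pos: [0.5489, -0.0122, 0.0942]
eef_rot: [180.0, -0.0, 26.1]
ft_force: [-1.0, 1.0, 5.7]
width: 0.0384
grasp_force: 62.8
```

To row units: 3 mm is 0.006, 2 mm is 0.004.

>>> {"op": "play_rows", "data": {
  "rows": [
    {"dx": 0, "dy": 0, "dz": 0.002, "yaw": 0, "fingers": 0.7},
    {"dx": 0, "dy": 0, "dz": 0.004, "yaw": 0, "fingers": 0.7},
    {"dx": 0, "dy": 0, "dz": 0.006, "yaw": 0, "fingers": 0.7},
    {"dx": 0, "dy": 0, "dz": 0.006, "yaw": 0, "fingers": 0.7}
  ]
}}

```text
clock: 21.7
tcp_pos: [0.549, -0.0121, 0.0915]
eef_rot: [180.0, -0.1, 26.1]
ft_force: [-2.0, -0.0, 8.8]
width: 0.0384
grasp_force: 63.2
```

To row units: 2 mm is 0.004, 1 mm is 0.002.

>>> {"op": "play_rows", "data": {
  "rows": [
    {"dx": 0, "dy": 0, "dz": 0.002, "yaw": 0, "fingers": 0.7},
    {"dx": 0, "dy": 0, "dz": 0.004, "yaw": 0, "fingers": 0.7},
    {"dx": 0, "dy": 0, "dz": 0.004, "yaw": 0, "fingers": 0.7},
    {"dx": 0, "dy": 0, "dz": 0.004, "yaw": 0, "fingers": 0.7}
  ]
}}

```text
clock: 22.1
tcp_pos: [0.5492, -0.012, 0.0903]
eef_rot: [180.0, -0.1, 26.1]
ft_force: [-4.1, 1.1, 15.5]
width: 0.0385
grasp_force: 64.3
```

To row units: 1 mm is 0.002, 0.5 mm is 0.001.

>>> {"op": "play_rows", "data": {
  "rows": [
    {"dx": 0, "dy": 0, "dz": 0.001, "yaw": 0, "fingers": 0.7},
    {"dx": 0, "dy": 0, "dz": 0.002, "yaw": 0, "fingers": 0.7},
    {"dx": 0, "dy": 0, "dz": 0.002, "yaw": 0, "fingers": 0.7},
    {"dx": 0, "dy": 0, "dz": 0.002, "yaw": 0, "fingers": 0.7},
    {"dx": 0, "dy": 0, "dz": 0.002, "yaw": 0, "fingers": 0.7}
  ]
}}

```text
clock: 22.6
tcp_pos: [0.5496, -0.012, 0.0902]
eef_rot: [179.9, -0.2, 26.0]
ft_force: [-7.1, 1.5, 26.5]
width: 0.0384
grasp_force: 65.1
```

The switch has bottomed: head underside at about 77 mm, with roughly 26 N of push and the grip holding. Handing in.

```bash
python3 -c "
from rig import finish_job
print(finish_job())"
```

```text
the job is handed in; nothing more can be done
None
```

I put the collar and head on the shaft, pressed the head down to the switch stop (about 26 N, underside at about 77 mm), and handed the job in at 22.6 s still gripping the knob; no verdict was returned.

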